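# Unclip the robot car's battery pack and put it on charge

## Task

The battery pack on the classroom robot car is flat. Pinch its two side release buttons together to unlatch it, lift it straight out of the car, and set it down gently and upright in the empty charging tray, lengthways within the rim. Leave the pack that is already charging in the other tray where it is.

Things in the scene. Friction and masses are not known exactly. Their poses are not given: they have to be found in the camera images.
- pack_center (a point): Centre of the battery pack on the car, 32 mm above its underside: black box 96 (x, length) x 38 (y) x 64 (z, up) mm, 0.25 kg. A grey sprung button, 20 mm wide and 18 mm tall, stands 8 mm proud in the middle of each long side (54 mm over both), its centre 14 mm above this point. Hooks hold the pack until both are in 4 mm or more; 5 N presses one flush. Keep them in for the first 15 mm of lift.
- tray_a_floor (a point): The empty charging tray: fixed, grey, 130 (x) x 76 (y) mm outside, 120 x 66 mm inside, rim 12 mm high above the floor and 5 mm thick. This point is the centre of its inner floor, 10 mm above the table; x along its length, z up. Its twin stands nearby with a pack in it.
- spare_center (a point): A second pack of the same kind, already standing in the other charging tray. This point is its centre, 32 mm above its underside; same axes. Not to be moved.
- car_dock (a point): Robot car, fixed, 220 (x) x 165 (y) mm. This point is the centre of its battery dock's floor, 62 mm above the table, on which the pack stands; x to the car's front, where a black box without buttons stands 64 to 120 mm from this point, its top 26 mm above it. Wheel tops 65 mm above the table. Dock lips beside the pack 13 mm high, free space above.
There are look-alikes about, which are no part of the job. Leave any turquoise look-alike of the part that bears pack_center alone. What is shaped like the part that bears tray_a_floor but brown is not meant.

How it is judged (in metres and radians):
On the way:
1. the pack has been unlatched and lifted at least 40 mm straight up out of the car's dock (z of pack_center in the frame of car_dock above 0.072 m and angle between pack_center's own z axis and vertical below 0.5 rad), for 0.1 s.
At the end, for the whole second after the job is handed in: The pack stands upright (within 7 deg) on the floor of the empty charging tray: centre within 20 mm of the tray centre seen from above, underside within 6 mm of the floor, length along the tray within 17 deg either way round. The other pack is within 20 mm of where it was (horizontal distance between pack_center and tray_a_floor below 0.02 m and z of pack_center in the frame of tray_a_floor between 0.026 and 0.038 m and angle between pack_center's own z axis and vertical below 0.12 rad and angle between the x axis of pack_center and the x axis of tray_a_floor, either way round below 0.3 rad and distance of spare_center from where it was at the start of the episode below 0.02 m); the robot touches nothing.
It fails at once if the pack falls freely from more than about 20 mm (faster than 0.65 m/s with the fingers off it) (linear speed of pack above 0.65 m/s and contact force between the fingers and pack below 0.01 N and distance of pack_center from where it was at the start of the episode above 0.03 m).
It fails at once if the pack already charging is moved by more than 30 mm (distance of spare_center from where it was at the start of the episode above 0.03 m).
It also fails if it takes over 38 s, if anything falls off the work surface, if the arm or the gripper's body presses on something with over 40 N, if the wrist force passes 120 N, or if a joint passes its speed limit or range.

## Robot

A 7-joint arm with a two-finger parallel gripper is mounted at the origin on the work surface. World frame = base frame: x ahead of the robot, y to its left, z up, the work surface at z = 0. Lengths are in mm, angles in rad, forces in N, time in s.
With the tool pointing down it reaches from about 400 to 850 mm from the base axis. Payload 6.9 kg.
Tool frame: the origin (TCP) lies midway between the tips of the shut fingers; the grasp point (between the pads) lies 19 mm behind it; x points along the fingers, y is the direction in which the jaws open and shut, and the axes are right-handed (so a half turn about x gives the same grasp; the last joint's range is limited). The gripper opens to 85 mm and grips with 20 to 120 N. Pads are 22 mm wide; open, the fingers measure 114 mm over their backs; the gripper's body (76 mm by 85 mm) begins 54 mm behind the grasp point. The pads swing forward as they close: fully open they stand 13 mm farther back than shut.
Start: joints at [-1.129, 0.507, -0.238, 1.5, 0.126, 1.149, -0.155], TCP at [205.971, 590.073, 210.375] pointing down, gripper open.
Joint ranges: [-3.08, 3.08], [-0.24, 2.05], [-1.43, 1.35], [0, 2.5], [-1.52, 4.66], [0.17, 1.96], [-2.89, 2.89]. Speed limits (rad/s): [2.39, 2.39, 3.14, 3.14, 3.14, 3.14, 3.14].

## Interface

Orientations are given as a unit quaternion [w, x, y, z].
In Python, from cell import arm gives the robot as it stands.
- The arm moves only by the tool servo_tool, never from a script. Its argument "rows" is a list of rows, each a list of 3 entries, a list of its own where there are three numbers: the shift along the tool's x, y, z in mm, then the turn about the tool's x in degrees, then the closure, from 0 (fully open) to 1 (shut). In form: [[[dx, dy, dz], spin, fingers], ...]. A call has exactly 5 rows; each row shifts and turns the commanded pose from where the row before left it, along the tool's axes as they then stand; what a row does not reach is not made up. A row lasts 1/10 s, in which the tool goes at most 50 mm and 8.59 degrees, less where a joint would pass 70% of its speed; a pose out of reach is approached as far as the arm can. A call with a gripper value outside its range is refused whole. The fingers move at their own pace and stop on an object; "squeeze" is the grip in N (left out, the last holds). Time passes only in rows, so rows that do not move let the fingers close, or fill a call up. It gives the time, the measured TCP pose, the force and the opening at its end, in the units of the state.
- arm.state(): the state, without advancing time (a new reading comes with each control period).
- arm.snapshot(name): name is "scene" or "top" or "wrist"; returns a dict with "frame" (400x640x3 uint8, red, green, blue), "fx", "fy", "cx", "cy" (pixels), "view" (4x4, takes a point from world to camera coordinates). Camera axes: x right, y down, z forward; pixel columns grow to the right and rows downward; lengths in mm; the calibration is good to about 2 mm. A picture is of the moment at which its call begins. There is no depth.
- arm.job_done(): hands the job in, once; it reports no verdict.
The state is a dict: "clock": time; "joint_pos": joint angles; "joint_velocities": joint speeds; "effort": joint torques, N m; "ee_pos": TCP position; "tool_rot": TCP orientation; "contact_force": force on the tool from outside, world axes, zero at the start; "moment": the same for the moment, N m; "finger_gap": opening from 0.0 (shut) to 1.0 (fully open).
Only numpy, scipy, OpenCV 4.12 (cv2) and the standard library are available. Lean on these libraries where they do the work, as an engineer would, in place of code of your own. Each camera call takes 0.05 s, during which the arm holds its last target. There are 200 camera calls.

## Working session

There is one attempt and no reset: what is moved stays moved. The work goes in short steps, Python scripts to look and compute and a tool call to move; the robot and the scene stay as the last step left them, time stands still between calls to the robot, and variables do not carry over. Pictures are saved under pics/ and viewed, about 8 in all and at most 12, crops included, and the job is handed in when it is done.

Besides the shell and the picture viewer there is one more tool, called after "Call:" by a JSON object that holds its "fn" and its "kwargs". servo_tool: Moves the arm, as the interface text tells. Its arguments: {"type":"object","properties":{"rows":{"type":"array","items":{"type":"array"}},"squeeze":{"type":"number"}},"required":["rows"]}

```bash
ls; mkdir -p pics
cat > h.py <<'E'
import numpy as np, cv2
from cell import arm
def snap(n,f):
    s=arm.snapshot(n); cv2.imwrite(f'pics/{f}.png',cv2.cvtColor(np.asarray(s['frame']),cv2.COLOR_RGB2BGR))
    np.savez(f'pics/{f}.npz',**s); return s
def ray(s,u,v,z):
    V=np.asarray(s['view']);R=V[:3,:3];c=-R.T@V[:3,3]
    d=R.T@np.array([(u-s['cx'])/s['fx'],(v-s['cy'])/s['fy'],1.])
    return c+d*(z-c[2])/d[2]
E
python3 - <<'E'
from h import *
for n in('scene','top'):
    s=snap(n,n+'0'); V=s['view']; print(n,s['fx'],(-V[:3,:3].T@V[:3,3]).round(),V[2,:3].round(2))
print(arm.state())
E
```

```text
pics
scene 480.94035391548135 [1170.  158. 1024.] [-0.57 -0.24 -0.78]
top 440.80833084969674 [ 348. -144. 1274.] [ 0.12 -0.01 -0.99]
{'clock': 0.1, 'joint_pos': array([-1.12950512,  0.50822774, -0.23753599,  1.50102064,  0.12572568,
        1.14889529, -0.15481934]), 'joint_velocities': array([ 2.12938776e-03, -1.01372374e-03,  1.73576153e-04, -1.10553250e-03,
        3.24797344e-06, -7.26635579e-04, -5.81145366e-04]), 'effort': array([-5.61524910e-03, -6.21848345e+01, -2.19527833e+00, -2.50206685e+01,
        1.23319947e-02,  7.88597914e-03,  1.46870991e-05]), 'ee_pos': array([205.86696765, 589.62036952, 209.63716864]), 'tool_rot': array([ 0.69708961,  0.11761476,  0.69723836, -0.11870766]), 'contact_force': array([-0.45881486, -0.88929756,  0.07336832]), 'moment': array([ 0.00168173, -0.00261638,  0.01750723]), 'finger_gap': 0.9995117977689}
```

View pics/top0.png

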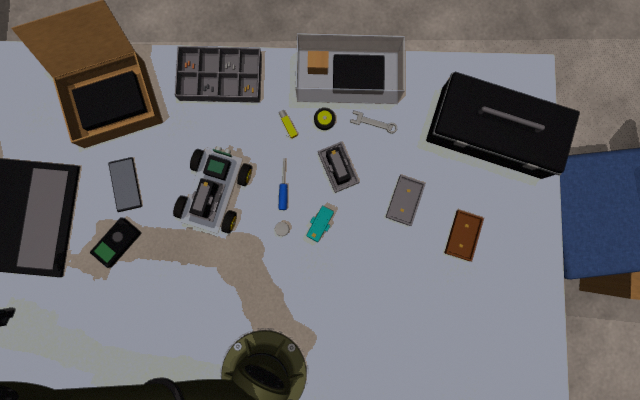

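View pics/scene0.png

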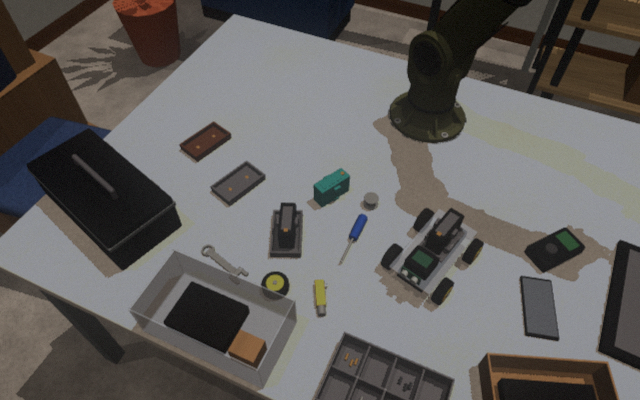

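The top view has the car at about (215,190) with its front facing up, and the pack at (207,198). The empty grey tray is at (405,200). The spare is at (338,167), the brown look-alike tray at (464,235) and the turquoise look-alike at (320,223). I'll zoom in on both views of the car and tray.

Run:
```python
from h import *
t=cv2.imread('pics/top0.png'); s=cv2.imread('pics/scene0.png')
z=lambda i,x,y,w,h,k:cv2.resize(i[y:y+h,x:x+w],None,fx=k,fy=k,interpolation=cv2.INTER_CUBIC)
a=z(t,170,145,90,95,4); b=z(s,380,195,110,112,4)[:380*1]; 
b=cv2.resize(s[200:305,385:485],(400,380),interpolation=cv2.INTER_CUBIC)
cv2.imwrite('pics/z1.png',cv2.convertScaleAbs(np.hstack([a,b]),alpha=1.5,beta=20))
S=dict(np.load('pics/top0.npz'))
g=cv2.cvtColor(t,cv2.COLOR_BGR2HSV)
# tray: darker than table
m=((g[...,2]<125)&(g[...,1]<80)).astype(np.uint8); m[:, :380]=0;m[:,430:]=0;m[:170]=0;m[230:]=0
c=max(cv2.findContours(m,0,2)[0],key=cv2.contourArea)
bx=cv2.boxPoints(cv2.minAreaRect(c)); print(bx, cv2.contourArea(c))
w=np.array([ray(S,*p,22)[:2] for p in bx]); print(w.round(1),w.mean(0),np.linalg.norm(w-np.roll(w,1,0),axis=1))
for i in range(2):
    d=w[i+1]-w[i]; print(np.degrees(np.arctan2(d[1],d[0])),np.linalg.norm(d))
print('pack',ray(S,207,198,120),'box',ray(S,216,165,88))
```

```text
[[384.5     217.50005]
 [399.09998 173.70003]
 [425.5     182.50002]
 [410.90002 226.30003]] 1218.5
[[ 437.1 -330.9]
 [ 564.4 -372.6]
 [ 540.4 -448.7]
 [ 413.6 -406.2]] [ 488.88265144 -389.62022915] [ 78.85528711 133.90678197  79.79460602 133.70590282]
-18.132740655076677 133.9067819685603
-107.50921794964383 79.79460601868368
pack [471.92705797 150.68987663 120.        ] box [566.21835334 138.93999905  88.        ]
```

View pics/z1.png

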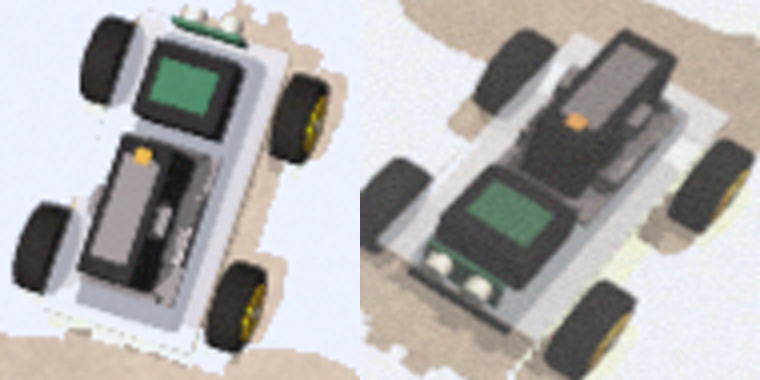

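```bash
cat >> h.py <<'E'
from scipy.spatial.transform import Rotation as Ro
def pose():
    s=arm.state();q=s['tool_rot'];return s,s['ee_pos'],Ro.from_quat([q[1],q[2],q[3],q[0]]).as_matrix()
def plan(target,yaw):
    """tool-frame shift to target TCP and spin so tool y is at yaw+90 (mod 180)"""
    s,p,R=pose(); y=np.degrees(np.arctan2(R[1,1],R[0,1]))
    e=(yaw+90-y+90)%180-90   # world yaw change; tool x is down => spin=-e
    print('TCP',p.round(1),'tooly yaw',y.round(1),'shift',(R.T@(np.array(target)-p)).round(1),'spin',-e.round(1),'j',s['joint_pos'].round(2),'F',s['contact_force'].round(1),'gap',s['finger_gap'].round(3),'t',s['clock'].round(2)); print(R.round(2))
E
python3 - <<'E'
from h import *
S=dict(np.load('pics/top0.npz'))
f=lambda x,y,z:ray(S,170+x/4,145+y/4,z)
c=f(125,212,126);a=f(122,133,126);b=f(78,282,126);print(c,a,b);d=a-b;yaw=np.degrees(np.arctan2(d[1],d[0]));print(yaw,np.linalg.norm(d))
plan([c[0],c[1],260],yaw)
E
```

```text
[470.97079198 164.12821886 126.        ] [523.0653495  168.76833509 126.        ] [424.59830991 192.21851393 126.        ]
-13.39560653018352 101.22089099585301Traceback (most recent call last):
  File "<stdin>", line 5, in <module>
  File "h.py", line 17, in plan
    print('TCP',p.round(1),'tooly yaw',y.round(1),'shift',(R.T@(np.array(target)-p)).round(1),'spin',-e.round(1),'j',s['joint_pos'].round(2),'F',s['contact_force'].round(1),'gap',s['finger_gap'].round(3),'t',s['clock'].round(2)); print(R.round(2))
                                                                                                                                                                                   ^^^^^^^^^^^^^^^^^^^^^
AttributeError: 'float' object has no attribute 'round'
```

```bash
sed -i "s/s\['finger_gap'\].round(3)/round(s['finger_gap'],3)/;s/s\['clock'\].round(2)/round(s['clock'],2)/" h.py
python3 -c "
from h import *
plan([471,164,260],-13.4)"
```

```text
TCP [205.9 589.6 209.6] tooly yaw 70.8 shift [ -49.9 -314.6  390.6] spin -5.8 j [-1.13  0.51 -0.24  1.5   0.13  1.15 -0.15] F [-0.5 -0.9  0.1] gap 1.0 t 0.1
[[-0.    0.33  0.94]
 [-0.    0.94 -0.33]
 [-1.   -0.    0.  ]]
```

Call:
{"fn": "servo_tool", "kwargs": {"rows": [[[-20, -10, 12], 0, 0], [[-20, -20, 26], 0, 0], [[-10, -30, 37], -1, 0], [[0, -30, 37], -1, 0], [[0, -30, 37], -1, 0]], "squeeze": 40}}

```text
clock: 0.6
ee_pos: [309.8, 427.4, 260.4]
tool_rot: [0.7, 0.099, 0.7, -0.099]
contact_force: [1.1, 0.0, -0.9]
finger_gap: 1.004
```

Call:
{"fn": "servo_tool", "kwargs": {"rows": [[[0, -30, 37], -1, 0], [[0, -30, 37], -1, 0], [[0, -30, 37], -1, 0], [[0, -30, 37], 0, 0], [[0, -30, 37], 0, 0]]}}

```text
clock: 1.1
ee_pos: [451.6, 235.8, 260.3]
tool_rot: [0.702, 0.081, 0.702, -0.082]
contact_force: [1.9, 0.6, 0.7]
finger_gap: 0.999
```

```bash
python3 -c "
from h import *
plan([471,164,260],-13.4)"
```

```text
TCP [451.6 235.8 260.3] tooly yaw 76.8 shift [  0.3 -65.5  35.3] spin 0.2 j [-0.43  0.28 -0.14  1.71  0.04  1.15  0.76] F [1.9 0.6 0.7] gap 0.999 t 1.1
[[-0.    0.23  0.97]
 [-0.    0.97 -0.23]
 [-1.   -0.   -0.  ]]
```

Call:
{"fn": "servo_tool", "kwargs": {"rows": [[[0, -27, 15], 0, 0], [[0, -25, 14], 0, 0], [[0, -14, 6], 0, 0], [[0, 0, 0], 0, 0], [[0, 0, 0], 0, 0]]}}

```text
clock: 1.6
ee_pos: [469.6, 165.9, 260.2]
tool_rot: [0.702, 0.082, 0.703, -0.081]
contact_force: [0.5, -0.1, -0.6]
finger_gap: 0.998
```

```bash
python3 -c "
from h import *
s=snap('wrist','w1');V=s['view'];print(s['fx'],(-V[:3,:3].T@V[:3,3]).round(),V[:3,:3].round(2))
plan([471,164,260],-13.4)"
```

```text
331.6497944918959 [393. 183. 424.] [[ 0.23  0.97  0.  ]
 [ 0.93 -0.22  0.31]
 [ 0.3  -0.07 -0.95]]
TCP [469.5 166.6 260.2] tooly yaw 76.8 shift [ 0.2 -2.1  2.1] spin 0.2 j [-0.31  0.27 -0.11  1.74  0.03  1.14  0.92] F [-0.2 -0.1 -0.4] gap 1.003 t 1.65
[[-0.    0.23  0.97]
 [ 0.    0.97 -0.23]
 [-1.    0.   -0.  ]]
```

View pics/w1.png

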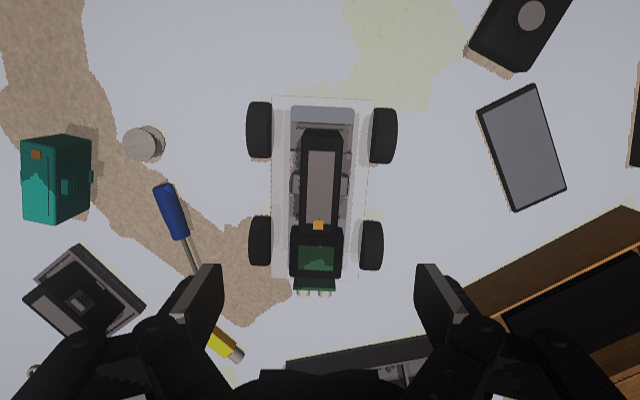

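The wrist view shows the pack at about (320,180), aligned with the image columns. Its label spans about x 304–337 and the buttons show at y≈185. I'll crop closer.

Run:
```python
from h import *
i=cv2.imread('pics/w1.png')[90:305,240:400]
cv2.imwrite('pics/w1z.png',cv2.convertScaleAbs(cv2.resize(i,None,fx=2.75,fy=2.75,interpolation=cv2.INTER_CUBIC)[:595],alpha=1.7,beta=25))
```

```text
(no output)
```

View pics/w1z.png

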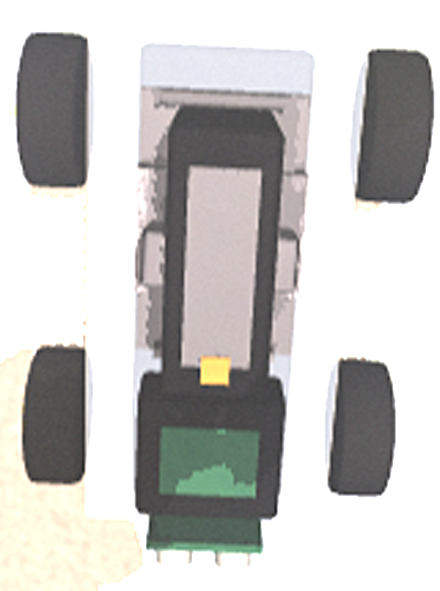

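Run:
```python
from h import *
S=dict(np.load('pics/w1.npz'))
f=lambda x,y,z:ray(S,240+x/2.75,90+y/2.75,z)[:2]
an=lambda d:np.degrees(np.arctan2(d[1],d[0]))
for n,P,z in(('top',[(168,138),(284,138),(163,395),(270,395)],126),('label',[(187,167),(255,167),(182,365),(250,365)],126),('btn',[(137,260),(299,262)],108)):
    q=np.array([f(*p,z) for p in P]); print(n,q.round(1).tolist(),q.mean(0).round(1))
    if len(q)==4: print(an(q[2]-q[0]),an(q[3]-q[1]),an(q[1]-q[0])-90,an(q[3]-q[2])-90,np.linalg.norm(q[2]-q[0]),np.linalg.norm(q[1]-q[0]),np.linalg.norm(q[3]-q[2]))
    else: print(an(q[1]-q[0])-90,np.linalg.norm(q[1]-q[0]))
```

```text
top [[428.9, 158.4], [437.5, 195.0], [516.3, 134.4], [525.0, 171.4]] [476.9 164.8]
-15.296076983078876 -15.050306903066312 -13.242120024100942 -13.252937112709333 90.67357435281308 37.61874096370513 38.00765171945692
label [[439.4, 162.1], [444.5, 183.8], [506.7, 143.8], [512.2, 167.0]] [475.7 164.2]
-15.24506822915414 -13.916678666889473 -13.243245445422701 -13.25156926204069 69.77262860209915 22.270945869826424 23.888534602007855
btn [[470.6, 135.4], [484.6, 191.9]] [477.6 163.6]
-13.979683124886776 58.13662775251359
```

```bash
python3 -c "
from h import *
plan([476,164,86],-14.2)"
```

```text
TCP [469.5 166.6 260.2] tooly yaw 76.8 shift [174.2  -1.1   7. ] spin 1.0 j [-0.31  0.27 -0.11  1.74  0.03  1.14  0.92] F [-0.2 -0.1 -0.4] gap 1.003 t 1.65
[[-0.    0.23  0.97]
 [ 0.    0.97 -0.23]
 [-1.    0.   -0.  ]]
```

Call:
{"fn": "servo_tool", "kwargs": {"rows": [[[15, -1, 4], 1, 0], [[30, 0, 3], 0, 0], [[30, 0, 0], 0, 0], [[25, 0, 0], 0, 0], [[5, 0, 0], 0, 0]]}}

```text
clock: 2.15
ee_pos: [474.4, 163.7, 152.9]
tool_rot: [0.7, 0.086, 0.703, -0.087]
contact_force: [0.3, 0.2, 0.2]
finger_gap: 0.999
```

```bash
python3 -c "
from h import *
s=snap('wrist','w2')
i=s['frame'][60:400,140:500,::-1]
cv2.imwrite('pics/w2z.png',cv2.convertScaleAbs(cv2.resize(i,None,fx=1.75,fy=1.75),alpha=1.7,beta=25))
plan([476,164,86],-14.2)"
```

```text
TCP [475.  163.7 153.7] tooly yaw 75.9 shift [67.7  0.6  1.1] spin 0.1 j [-0.31  0.38 -0.1   1.9   0.05  0.87  0.89] F [-0.7 -0.4  0.3] gap 1.001 t 2.2
[[-0.    0.24  0.97]
 [-0.    0.97 -0.24]
 [-1.   -0.   -0.  ]]
```

View pics/w2z.png

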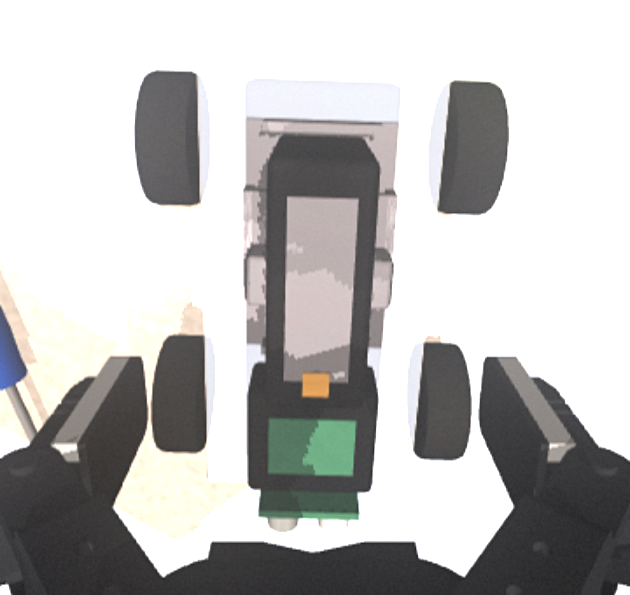

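```bash
python3 -c "
from h import *
S=dict(np.load('pics/w2.npz'))
f=lambda x,y,z:ray(S,140+x/1.75,60+y/1.75,z)[:2]
for P,z in(([(245,279),(392,279)],108),([(285,196),(358,198),(283,382),(351,384)],126),([(267,192),(378,192)],126),([(267,383),(363,383)],126)):
    q=np.array([f(*p,z) for p in P]); print(q.round(1).tolist(),q.mean(0).round(1),np.linalg.norm(q[1]-q[0]))
"
```

```text
[[470.5, 136.6], [484.2, 191.5]] [477.4 164.1] 56.62300893185759
[[438.9, 161.9], [445.5, 185.5], [507.4, 142.8], [514.4, 167.3]] [476.5 164.4] 24.566260356270583
[[436.1, 156.3], [445.1, 192.5]] [440.6 174.4] 37.23379063394134
[[506.3, 136.9], [515.0, 171.8]] [510.7 154.3] 35.91121436927036
```

The buttons measure a centre of (477,164), which agrees with the plan. Descending.

Call:
{"fn": "servo_tool", "kwargs": {"rows": [[[12, 0.5, 2], 0.5, 0], [[22, 0, 0], 0, 0], [[20, 0, 0], 0, 0], [[11, 0, 0], 0, 0], [[3, 0, 0], 0, 0]]}}

```text
clock: 2.7
ee_pos: [478.4, 163.0, 86.8]
tool_rot: [0.701, 0.091, 0.701, -0.091]
contact_force: [0.2, -0.2, -0.0]
finger_gap: 1.002
```

Call:
{"fn": "servo_tool", "kwargs": {"rows": [[[0, 0, 0], 0, 0.3], [[0, 0, 0], 0, 0.45], [[0, 0, 0], 0, 0.6], [[0, 0, 0], 0, 0.7], [[0, 0, 0], 0, 0.8]]}}

```text
clock: 3.2
ee_pos: [479.7, 163.6, 88.8]
tool_rot: [0.702, 0.091, 0.7, -0.09]
contact_force: [-0.7, 0.2, 7.1]
finger_gap: 0.435
```

```bash
python3 -c "
from h import *
s=snap('wrist','w3')
i=s['frame'][100:400,140:500,::-1]
cv2.imwrite('pics/w3z.png',cv2.convertScaleAbs(cv2.resize(i,None,fx=1.75,fy=1.75),alpha=1.7,beta=25))
plan([477,164,86],-14.5)"
```

```text
TCP [479.7 163.6  88.8] tooly yaw 75.3 shift [ 2.8 -0.3 -2.7] spin -0.2 j [-0.31  0.46 -0.09  1.98  0.06  0.7   0.87] F [-0.1  1.4  7.6] gap 0.437 t 3.25
[[ 0.    0.25  0.97]
 [ 0.    0.97 -0.25]
 [-1.    0.    0.  ]]
```

View pics/w3z.png

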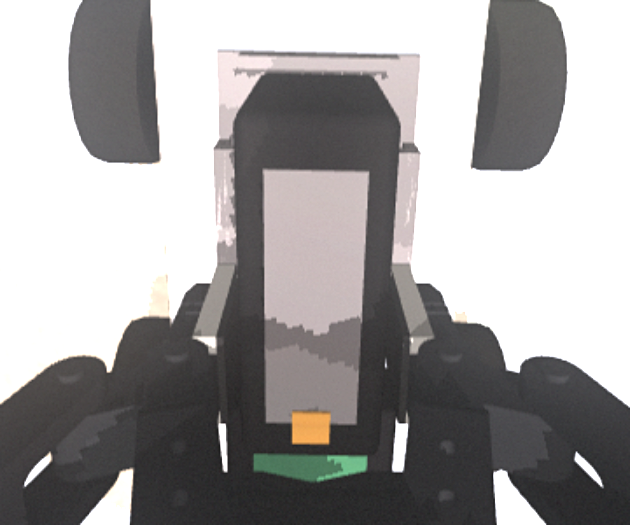

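The pads are closed to 37 mm with the buttons flush and the pack centred. Firming up the grip and lifting straight up.

Call:
{"fn": "servo_tool", "kwargs": {"rows": [[[0, 0, 0], 0, 1], [[0, 0, 0], 0, 1], [[-4, 0, 0], 0, 1], [[-8, 0, 0], 0, 1], [[-10, 0, 0], 0, 1]], "squeeze": 70}}

```text
clock: 3.75
ee_pos: [478.1, 162.6, 109.8]
tool_rot: [0.701, 0.09, 0.702, -0.091]
contact_force: [-0.2, -0.3, -2.1]
finger_gap: 0.425
```

Call:
{"fn": "servo_tool", "kwargs": {"rows": [[[-15, 0, 0], 0, 1], [[-18, 0, 0], 0, 1], [[-18, 0, 0], 0, 1], [[-14, 0, 0], 0, 1], [[-6, 0, 0], 0, 1]]}}

```text
clock: 4.25
ee_pos: [478.9, 162.5, 182.2]
tool_rot: [0.702, 0.091, 0.701, -0.091]
contact_force: [-0.0, 0.2, -2.5]
finger_gap: 0.427
```

```bash
python3 -c "
from h import *
s=snap('scene','s4')
i=s['frame'][120:320,330:540,::-1]
cv2.imwrite('pics/s4z.png',cv2.convertScaleAbs(cv2.resize(i,None,fx=2.5,fy=2.5),alpha=1.6,beta=25))
plan([489,-389.6,180],-17.8)"
```

```text
TCP [479.1 162.6 182.4] tooly yaw 75.2 shift [   2.2 -531.4  150.3] spin 3.0 j [-0.31  0.35 -0.1   1.85  0.04  0.94  0.89] F [-0.1 -0.4 -1.1] gap 0.427 t 4.3
[[ 0.    0.25  0.97]
 [ 0.    0.97 -0.25]
 [-1.    0.    0.  ]]
```

View pics/s4z.png

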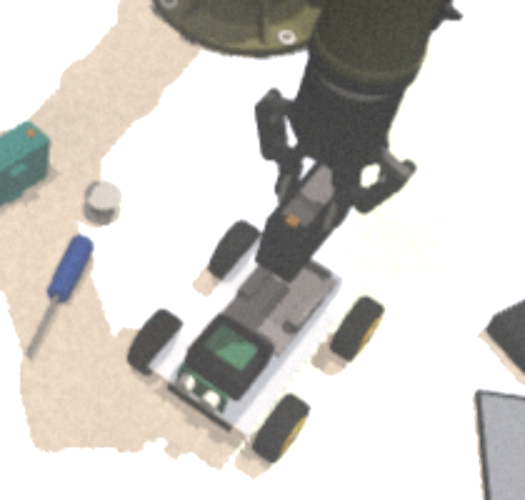

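The pack is out of the dock and hanging upright in the grip. Moving across to the tray.

Call:
{"fn": "servo_tool", "kwargs": {"rows": [[[0, -10, 3], 0, 1], [[0, -20, 6], 0, 1], [[0, -30, 9], 0, 1], [[0, -35, 10], 0, 1], [[0, -35, 10], 0, 1]]}}

```text
clock: 4.8
ee_pos: [481.2, 25.2, 179.5]
tool_rot: [0.701, 0.09, 0.702, -0.091]
contact_force: [0.5, 0.8, -3.6]
finger_gap: 0.424
```

Call:
{"fn": "servo_tool", "kwargs": {"rows": [[[0, -35, 10], 0, 1], [[0, -35, 10], 0, 1], [[0, -35, 10], 0, 1], [[0, -35, 10], 0, 1], [[0, -35, 10], 0, 1]]}}

```text
clock: 5.3
ee_pos: [484.6, -156.8, 179.5]
tool_rot: [0.7, 0.091, 0.702, -0.091]
contact_force: [0.9, 0.2, -1.6]
finger_gap: 0.427
```

Call:
{"fn": "servo_tool", "kwargs": {"rows": [[[0, -35, 10], 0, 1], [[0, -35, 10], 0, 1], [[0, -35, 10], 0, 1], [[0, -30, 9], 0, 1], [[0, -25, 6], 0, 1]]}}

```text
clock: 5.8
ee_pos: [487.0, -323.5, 179.1]
tool_rot: [0.7, 0.091, 0.702, -0.091]
contact_force: [0.3, -0.2, -2.9]
finger_gap: 0.427
```

```bash
python3 -c "
from h import *
plan([491,-390,180],-17.8)"
```

```text
TCP [ 487.  -323.5  179.1] tooly yaw 75.1 shift [ -0.9 -63.2  20.9] spin 2.9 j [ 0.52  0.47  0.03  1.66 -0.02  1.02  1.87] F [ 0.3 -0.2 -2.9] gap 0.427 t 5.8
[[-0.    0.26  0.97]
 [ 0.    0.97 -0.26]
 [-1.   -0.   -0.  ]]
```

Call:
{"fn": "servo_tool", "kwargs": {"rows": [[[0, -25, 8], 1, 1], [[0, -20, 7], 1, 1], [[0, -12, 4], 0.9, 1], [[10, -6, 2], 0, 1], [[20, 0, 0], 0, 1]]}}

```text
clock: 6.3
ee_pos: [492.0, -388.2, 150.3]
tool_rot: [0.699, 0.108, 0.698, -0.109]
contact_force: [0.4, -0.6, -2.6]
finger_gap: 0.432
```

Call:
{"fn": "servo_tool", "kwargs": {"rows": [[[25, 0, 0], 0, 1], [[20, 0, 0], 0, 1], [[10, 0, 0], 0, 1], [[4, 0, 0], 0, 1], [[0, 0, 0], 0, 1]]}}

```text
clock: 6.8
ee_pos: [492.0, -386.7, 91.1]
tool_rot: [0.699, 0.108, 0.699, -0.108]
contact_force: [0.2, -0.1, -2.2]
finger_gap: 0.423
```

```bash
python3 -c "
from h import *
s=snap('wrist','w5'); a=cv2.resize(s['frame'][60:360,180:460,::-1],None,fx=1.4,fy=1.4)
s=snap('scene','s5');b=cv2.resize(s['frame'][100:230,160:285,::-1],(390,420),interpolation=cv2.INTER_CUBIC)
cv2.imwrite('pics/w5z.png',cv2.convertScaleAbs(np.hstack([a,b]),alpha=1.6,beta=25))
plan([491,-390,37],-17.8)"
```

```text
TCP [ 492.5 -387.4   92.3] tooly yaw 72.4 shift [55.3 -2.9 -0.7] spin 0.2 j [ 0.6   0.61  0.04  1.65 -0.03  0.87  1.92] F [ 0.1 -0.4 -2.9] gap 0.426 t 6.9
[[ 0.    0.3   0.95]
 [-0.    0.95 -0.3 ]
 [-1.   -0.    0.  ]]
```

View pics/w5z.png

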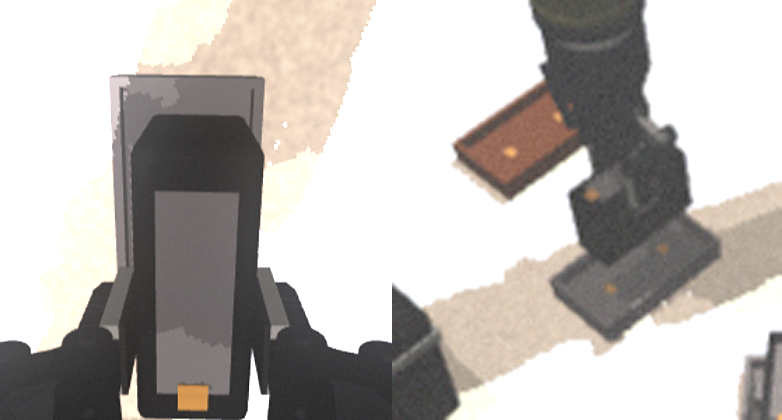

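```bash
python3 -c "
from h import *
S=dict(np.load('pics/w5.npz'))
f=lambda x,y,z:ray(S,180+x/1.4,60+y/1.4,z)[:2]
a,b=f(110,76,22),f(266,78,22);print(a,b,(a+b)/2,np.linalg.norm(a-b),np.degrees(np.arctan2(*(b-a)[::-1]))-90)
u=np.array([np.cos(np.radians(-17.8)),np.sin(np.radians(-17.8))]);print('tray',(a+b)/2+65*u)
a,b=f(153,115,65),f(249,116,65);print('pack rear bottom',(a+b)/2,np.linalg.norm(a-b),'ctr',(a+b)/2+48*u)
a,b=f(132,188,129.5),f(265,188,129.5);print('pack rear top',(a+b)/2,np.linalg.norm(a-b),'ctr',(a+b)/2+48*u)
"
```

```text
[ 418.12139564 -407.16279757] [ 441.95706561 -335.12480818] [ 430.03923062 -371.14380287] 75.87892380682429 -18.30816041019159
tray [ 491.92764115 -391.0139977 ]
pack rear bottom [ 443.66901163 -369.4782075 ] 39.0530779939703 ctr [ 489.37122248 -384.15158214]
pack rear top [ 453.79471087 -374.40876787] 37.5326362094442 ctr [ 499.49692173 -389.08214251]
```

Call:
{"fn": "servo_tool", "kwargs": {"rows": [[[10, -3, 0], 0, 1], [[15, 0, 0], 0, 1], [[12, 0, 0], 0, 1], [[7, 0, 0], 0, 1], [[4, 0, 0], 0, 1]]}}

```text
clock: 7.4
ee_pos: [490.8, -389.8, 42.5]
tool_rot: [0.698, 0.109, 0.699, -0.108]
contact_force: [0.3, 0.6, -2.6]
finger_gap: 0.424
```

Call:
{"fn": "servo_tool", "kwargs": {"rows": [[[2, 0, 0], 0, 1], [[1.5, 0, 0], 0, 1], [[1, 0, 0], 0, 1], [[0, 0, 0], 0, 1], [[0, 0, 0], 0, 1]]}}

```text
clock: 7.9
ee_pos: [491.2, -390.1, 39.2]
tool_rot: [0.699, 0.108, 0.699, -0.109]
contact_force: [0.9, -0.5, -3.2]
finger_gap: 0.424
```

Not touching yet: the force is still just the pack's weight. Continuing in small steps.

Call:
{"fn": "servo_tool", "kwargs": {"rows": [[[1, 0, 0], 0, 1], [[0.5, 0, 0], 0, 1], [[0.5, 0, 0], 0, 1], [[0, 0, 0], 0, 1], [[0, 0, 0], 0, 1]]}}

```text
clock: 8.4
ee_pos: [491.0, -389.9, 37.1]
tool_rot: [0.699, 0.108, 0.699, -0.108]
contact_force: [-1.5, 1.6, 0.6]
finger_gap: 0.427
```

Call:
{"fn": "servo_tool", "kwargs": {"rows": [[[0.5, 0, 0], 0, 1], [[0.5, 0, 0], 0, 1], [[0, 0, 0], 0, 1], [[0, 0, 0], 0, 1], [[0, 0, 0], 0, 1]]}}

```text
clock: 8.9
ee_pos: [491.0, -389.9, 37.0]
tool_rot: [0.699, 0.108, 0.699, -0.109]
contact_force: [-3.1, 2.3, 8.5]
finger_gap: 0.423
```

It touched down at the expected height (37 mm, about 8 N). Releasing and retreating.

Call:
{"fn": "servo_tool", "kwargs": {"rows": [[[0, 0, 0], 0, 0.5], [[0, 0, 0], 0, 0.4], [[0, 0, 0], 0, 0.25], [[0, 0, 0], 0, 0.1], [[0, 0, 0], 0, 0]]}}

```text
clock: 9.4
ee_pos: [491.2, -390.1, 35.9]
tool_rot: [0.699, 0.108, 0.699, -0.109]
contact_force: [0.3, 0.8, 0.4]
finger_gap: 1.001
```

Call:
{"fn": "servo_tool", "kwargs": {"rows": [[[0, 0, 0], 0, 0], [[0, 0, 0], 0, 0], [[-5, 0, 0], 0, 0], [[-15, 0, 0], 0, 0], [[-20, 0, 0], 0, 0]]}}

```text
clock: 9.9
ee_pos: [490.5, -389.5, 75.8]
tool_rot: [0.698, 0.109, 0.699, -0.108]
contact_force: [0.6, 0.7, 0.3]
finger_gap: 0.998
```

Call:
{"fn": "servo_tool", "kwargs": {"rows": [[[-30, 0, 0], 0, 0], [[-40, 0, 0], 0, 0], [[-40, 0, 0], 0, 0], [[-25, 0, 0], 0, 0], [[0, 0, 0], 0, 0]]}}

```text
clock: 10.4
ee_pos: [492.7, -391.4, 215.8]
tool_rot: [0.701, 0.107, 0.696, -0.11]
contact_force: [-0.6, -1.2, 0.3]
finger_gap: 0.996
```

```bash
python3 -c "
from h import *
s=snap('wrist','w6'); a=cv2.resize(s['frame'][80:300,220:420,::-1],(400,440),interpolation=cv2.INTER_CUBIC)
s=snap('scene','s6');b=cv2.resize(s['frame'][120:280,170:315,::-1],(399,440),interpolation=cv2.INTER_CUBIC)
cv2.imwrite('pics/w6z.png',cv2.convertScaleAbs(np.hstack([a,b]),alpha=1.6,beta=25))
plan([491,-390,37],-17.8)"
```

```text
TCP [ 491.1 -390.   211.5] tooly yaw 72.4 shift [174.5   0.   -0.3] spin 0.2 j [ 0.6   0.5   0.05  1.5  -0.03  1.14  1.92] F [ 0.6  0.  -0.4] gap 1.002 t 10.5
[[ 0.    0.3   0.95]
 [-0.    0.95 -0.3 ]
 [-1.   -0.    0.  ]]
```

View pics/w6z.png

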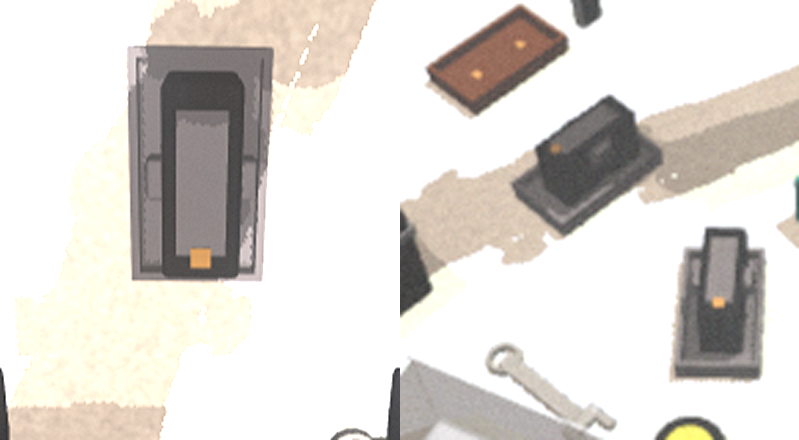

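The pack stands in the tray with its length along it, and the spare hasn't moved. One numeric check, then I'll hand in.

```bash
python3 -c "
from h import *
S=dict(np.load('pics/w6.npz'))
f=lambda x,y,z:ray(S,220+x/2,80+y/2,z)[:2]
g=lambda P,z:np.mean([f(*p,z) for p in P],0)
t=g([(128,47),(273,47),(131,280),(262,280)],22)
r,l=g([(163,110),(244,110)],74),g([(163,276),(239,276)],74)
d=l-r;print('tray',t,'pack top',(l+r)/2,np.linalg.norm(d),np.degrees(np.arctan2(d[1],d[0])),'btn',g([(147,176),(257,176)],56))
A,B=[cv2.imread(f'pics/{n}.png')[195:260,262:310].astype(int) for n in('scene0','s6')];print('spare diff',abs(A-B).mean(), (abs(A-B).max(2)>40).sum())
print(arm.job_done())
"
```

```text
tray [ 491.36503409 -391.82782324] pack top [ 493.10218092 -390.45638339] 81.02223779976165 -18.333736546743634 btn [ 487.61513667 -388.73700408]
spare diff 3.8923076923076922 0
the job is handed in; nothing more can be done
None
```

The flat pack is now standing upright in the empty grey charging tray, and I've handed the job in at about 10.5 s on the robot clock. I pinched both side buttons flush, lifted the pack about 95 mm straight up out of the dock and carried it across. It touched down with about 8 N of force before I released it, and the gripper then retreated clear.

**Last checks:**
- **Position:** the pack is within about 5 mm of the tray centre. The top face reads (493, -390) and the buttons read (488, -389), against a tray centre of (491, -392).
- **Orientation:** its length is within about 1° of the tray's, and it looks upright. I did not measure the tilt after release.
- **Spare pack:** the camera view of it shows no change from the start.
- **Robot:** nothing is touching; the wrist force reads about 0 N.

**Checks that disagreed:** the pack's top face measured 81 mm long in the last wrist view, not 96 mm, because I could not pick out the rear edge cleanly. The top-face position along the tray is therefore uncertain by several millimetres. While the pack hung in the grip, its top and bottom edges also disagreed by about 10 mm. I put most of that down to the same edge problem, though a slight tilt was possible, and it looked level after release.

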